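# Fit the filter cartridge and turn the water on

### The arm

A 6-joint arm with a two-finger parallel gripper is mounted at the origin on the work surface. World frame = base frame: x ahead of the robot, y to its left, z up, the work surface at z = 0. Lengths are in m, angles in rad, forces in N, time in s.
With the tool pointing down it reaches from about 0.375 to 0.9 m from the base axis. Payload 3.1 kg.
Tool frame: the origin (TCP) lies at the centre of the arm's flange, where the gripper is bolted on; the fingertips stand 182 mm ahead of it and the grasp point (between the pads) lies 164 mm ahead of it; z points along the fingers, y is the line along which they close (so a half turn about z gives the same grasp; the last joint's range is limited). The gripper opens to 87 mm and grips with 3 to 60 N. Pads are 19 mm wide; open, the fingers measure 117 mm over their backs; the gripper's body (75 mm by 190 mm) begins 51 mm behind the grasp point.
Start: joints at [-1.51, 0.527, 1.433, -0, 1.181, -0.178], TCP at [0.148, -0.607, 0.405] pointing down, gripper open.
Joint ranges: [-3.08, 3.08], [-0.75, 2.2], [0.22, 2.44], [-1.43, 4.57], [0, 2.65], [-2.85, 2.85]. Speed limits (rad/s): [2.79, 2.79, 3.14, 3.14, 3.14, 3.14].

### API

Orientations are given as a unit quaternion [x, y, z, w].
In Python, from rig import * gives the robot as it stands.
- The arm moves only by the tool move_arm, never from a script. Its argument "commands" is a list that holds one entry, the list of rows, each a list of 6 numbers: the shift along the tool's x, y, z in units of 40 mm (1.0 is 40 mm), then the turn, a rotation vector about the tool's x, y, z in rad. A call has 1 to 12 rows; each row is the pose to reach, as a shift and turn from the pose commanded when the call began, along the tool's axes at that moment; what a row does not reach only later rows make up. A row lasts 1/8 s, in which the tool goes at most 62.5 mm and 10.7 degrees, less where a joint would pass 70% of its speed; a pose out of reach is approached as far as the arm can. A call with a gripper value outside its range is refused whole. "claw" is the closure, from -1 (fully open) to 1 (shut), so that 0 is half open, set as the call begins (left out, the last holds). The fingers move at their own pace and stop on an object; "squeeze" is the grip in N (left out, the last holds). Time passes only in rows, so rows that repeat a pose let the fingers close. It gives the time, the measured TCP pose, the force, the opening and the grip force at its end, in the units of the state.
- get_obs(): the state, without advancing time (a new reading comes with each control period).
- camera(name): name is "side" or "top"; returns a dict with "pixels" (400x640x3 uint8, blue, green, red), "range_z" (400x640 float32, m along the optical axis (not along the pixel's ray), 0 where there is no reading), "camera_matrix" (3x3 intrinsics, pixels), "extrinsics" (4x4, takes a point from world to camera coordinates). Camera axes: x right, y up, looking along -z (the intrinsics and any distortion apply to the point x, -y, -z); pixel columns grow to the right and rows downward; lengths in m; the calibration is good to about 2 mm. A picture is of the moment at which its call begins.
- hand_in(): hands the job in; it is judged then, once.
The state is a dict: "time": time; "q": joint angles; "joint_velocities": joint speeds; "joint_torque": joint torques, N m; "position": TCP position; "tool_rot": TCP orientation; "ft_force": force on the tool from outside, world axes, zero at the start; "moment": the same for the moment, N m; "grip_width": finger opening in m; "grip_force": force on a finger pad.
Only numpy, scipy, OpenCV 4.12 (cv2) and the standard library are available. Lean on these libraries where they do the work, as an engineer would, in place of code of your own. Each camera call takes 0.05 s, during which the arm holds its last target. There are 200 camera calls.

### The job

Fit the new filter cartridge to the filter station: set its lugs into the slots of the filter head, push it down against the spring and twist it a quarter turn clockwise (seen from above) so that it locks, and let go. Only once it is locked, open the water by swinging the ball valve's lever all the way, from across the pipe to in line with it. Leave the bottles, the jar and the cup standing where they are.

Things in the scene. Friction and masses are not known exactly. Their poses are not given: they have to be found in the camera images.
- cartridge_center (a point): The filter cartridge, half-way up on its axis: white upright capsule, 66 mm diameter, 146 mm high, 0.20 to 0.33 kg, standing on its grey spigot (40 mm diameter, 30 mm long, nose tapered to 32 mm over the first 6 mm). This point is 73 mm above its foot; z up its axis. Shoulder 30 mm, domed top 116 mm above the foot. Half a turn about z looks and fits the same.
- cartridge_wing (a point): Centre of the flat upright wing on the cartridge's top, the part to grip and twist by: 14 mm thick (along y), 56 mm long (along x), rising from the dome at 116 mm to 146 mm above the foot. This point is 131 mm above the foot. The wing is parallel to the line of the lugs below.
- cartridge_lugs (a point): On the cartridge's axis at mid height of its two lugs, 12 mm above the foot: opposite lugs that stand out from the spigot along +x and -x, 10 mm wide, 8 mm high (8 to 16 mm above the foot), 58 mm over both.
- head_mouth (a point): Centre of the top face of the filter head: fixed round light grey socket, 86 mm diameter, open upwards, 90 mm above the desk, at the +y end of the filter station (steel plate 150 x 360 mm, copper pipe along y). z up, x along the two entry slots, y along the pipe. Bore 45 mm; slots 63 mm over both, wide enough for lugs up to 8 degrees out or 2.5 mm off centre.
- head_lip (a point): On the head's axis, 10 mm below the mouth: the underside of the lip that the lugs must pass below. A sprung poppet (0.5 N + 1.1 N/mm) meets the cartridge's foot 16 mm below the mouth. Set in loosely, the foot floats about 18 mm below the mouth; lugs clear the lip at 26.5 to 29 mm (about 13 N); at 30 mm the shoulder bottoms on the mouth.
- head_locked (a point): Where the cartridge's centre point stands when locked, 50 mm above the mouth. Under the lip the lugs turn clockwise seen from above, 80 degrees to the recesses, 4 more to an end stop. Let go there, the spring lifts them 3 mm into the recesses: foot 23 mm below the mouth, lug line 76 to 84 degrees from x. Let go short of them, it is not locked.
- valve_axis (a point): On the vertical turning axis of the ball valve's lever, at the lever's height (85 mm above the desk), on the same station, 170 mm along -y from head_mouth. Axes as head_mouth's.
- lever_grip (a point): On the valve lever's black grip sleeve, 85 mm from its axis, at mid height (85 mm above the desk). The sleeve is level, 18 mm wide, 14 mm thick, from 36 to 121 mm from the axis, and clear underneath down to the steel plate (8 mm thick). The lever points from the axis along this point's -x.
- valve_lever (a joint): Lever angle in rad: 0 shut, across the pipe, pointing along -x of the station (to the robot); 1.57 open, in line with the pipe, pointing along -y of the station, away from the head. Opens anticlockwise seen from above; a stop at both ends; takes 0.15 N m (2 N at the grip) and stays where left. Starts 0 to 0.12.
- bottle_center (a point): bystander: white bottle with black cap, 68 mm in diameter, 170 mm high; half-way up
- jar_center (a point): bystander: glass jar with steel lid, 72 mm in diameter, 110 mm high; half-way up
- pet_center (a point): bystander: large dark wine-red bottle, 97 mm in diameter, 258 mm high; half-way up
- cup_center (a point): bystander: white ceramic tasting cup, 72 mm in diameter, 70 mm high; half-way up
Things that resemble listed ones, but are neither listed nor needed, are in the scene too. Leave any orange or yellow look-alike of the part that bears cartridge_center alone.

How it is judged:
On the way, in this order (a step that is already met when the one before it is completed fails the run):
1. the cartridge is locked in the filter head: lugs risen into the locking recesses (angle between the x axis of cartridge_center and the x axis of head_mouth, either way round above 1.22 rad and z of cartridge_center in the frame of head_mouth between 0.0475 and 0.0525 m and horizontal distance between cartridge_center and head_mouth below 0.009 m), for 0.3 s.
2. the ball valve's lever is swung in line with the pipe (value of joint valve_lever above 1.4 rad), for 0.1 s.
At the end, for the whole second after the job is handed in: The cartridge stands locked in the filter head (lug line at least 70 degrees round from the entry slots, its centre 47.5 to 52.5 mm above the head's mouth and within 9 mm of its axis, upright within 8 degrees), and the valve lever is within 10 degrees of in line with the pipe (joint above 1.4 rad) (all of step 1 and angle between cartridge_center's own z axis and vertical below 0.14 rad and value of joint valve_lever above 1.4 rad); the robot touches nothing.
It fails at once if the water is turned on (lever past 0.4 rad) while the cartridge is not locked (value of joint valve_lever above 0.4 rad and not (angle between the x axis of cartridge_center and the x axis of head_mouth, either way round above 1.22 rad and z of cartridge_center in the frame of head_mouth between 0.0465 and 0.0535 m)).
It fails at once if a bystander is shoved more than 40 mm or knocked over (distance of any of bottle_center, jar_center, pet_center, cup_center from where it was at the start of the episode above 0.04 m).
It also fails if it takes over 58 s, if anything falls off the work surface, if the arm or the gripper's body presses on something with over 40 N, if the wrist force passes 120 N, or if a joint passes its speed limit or range.

## Working session

There is one attempt and no reset: what is moved stays moved. The work goes in short steps, Python scripts to look and compute and a tool call to move; the robot and the scene stay as the last step left them, time stands still between calls to the robot, and variables do not carry over. Pictures are saved under pics/ and viewed, at most 10 in all, crops included, and the job is handed in when it is done.

Besides the shell and the picture viewer there is one more tool, called after "Request:" as a command line: name --argument value ..., lists and objects as JSON in quotes. move_arm: Moves the arm, as the interface text tells. Its arguments: {"type":"object","properties":{"commands":{"type":"array","items":{"type":"array","items":{"type":"array","items":{"type":"number"}}}},"claw":{"type":"number"},"squeeze":{"type":"number"}},"required":["commands"]}

```bash
mkdir -p pics; ls; cat > h.py <<'E'
from rig import *
import numpy as np, cv2
def grab(n):
    c=camera(n); return c
def pts(c):
    # world xyz of every pixel
    K=c["camera_matrix"]; E=np.linalg.inv(c["extrinsics"]); z=c["range_z"]
    v,u=np.mgrid[0:z.shape[0],0:z.shape[1]]
    x=(u-K[0,2])/K[0,0]*z; y=-(v-K[1,2])/K[1,1]*z
    P=np.stack([x,y,-z,np.ones_like(z)],-1)@E.T
    P[z==0]=np.nan
    return P[...,:3]
def ray(c,u,v,h):
    K=c["camera_matrix"]; E=np.linalg.inv(c["extrinsics"])
    d=E[:3,:3]@np.array([(u-K[0,2])/K[0,0],-(v-K[1,2])/K[1,1],-1.]); o=E[:3,3]
    return o+d*(h-o[2])/d[2]
E
python3 - <<'E'
from h import *
for n in("top","side"):
    c=grab(n); cv2.imwrite(f"pics/{n}0.png",c["pixels"]); np.savez(f"{n}0.npz",**c)
    print(n,c["camera_matrix"],np.linalg.inv(c["extrinsics"]).round(3))
print(get_obs())
E
```

```text
pics
top [[498.5640479    0.         314.90474222]
 [  0.         498.5640479  197.82637162]
 [  0.           0.           1.        ]] [[-0.019  0.991 -0.132  0.303]
 [-1.    -0.021 -0.012 -0.047]
 [-0.015  0.132  0.991  1.61 ]
 [ 0.     0.     0.     1.   ]]
side [[373.88502372   0.         318.98232308]
 [  0.         373.88502372 199.56101178]
 [  0.           0.           1.        ]] [[-0.866  0.244 -0.436  0.078]
 [-0.499 -0.442  0.745  0.685]
 [-0.011  0.863  0.505  0.59 ]
 [ 0.     0.     0.     1.   ]]
{'time': 0.1, 'q': array([-1.50952314e+00,  5.28381611e-01,  1.43379495e+00, -4.01568128e-05,
        1.18142364e+00, -1.78521776e-01]), 'joint_velocities': array([-0.00123637, -0.00185458, -0.00300904, -0.00176665,  0.00078096,
        0.00015864]), 'joint_torque': array([-9.89388936e-04, -4.40987170e+01, -1.77150840e+01,  6.35750801e-02,
        5.34211728e-02, -3.09481106e-05]), 'position': array([ 0.14843067, -0.60679016,  0.40385736]), 'tool_rot': array([ 9.92819489e-01,  1.19617948e-01,  4.02758589e-05, -1.00313652e-03]), 'ft_force': array([0.25458887, 0.99473004, 0.19677717]), 'moment': array([-0.0242364 ,  0.00670765,  0.01717832]), 'grip_force': 0.0, 'grip_width': 0.0872497467954914}
```

View pics/top0.png

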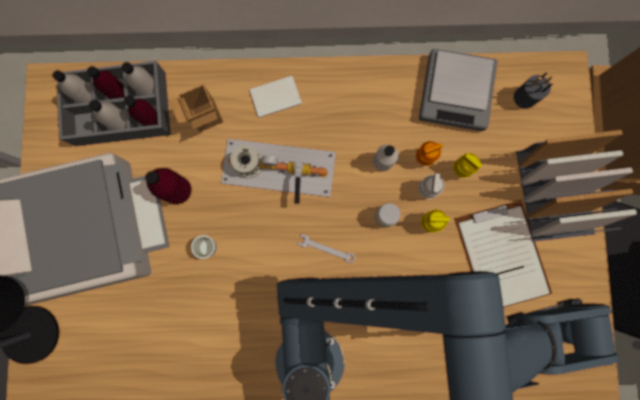

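View pics/side0.png

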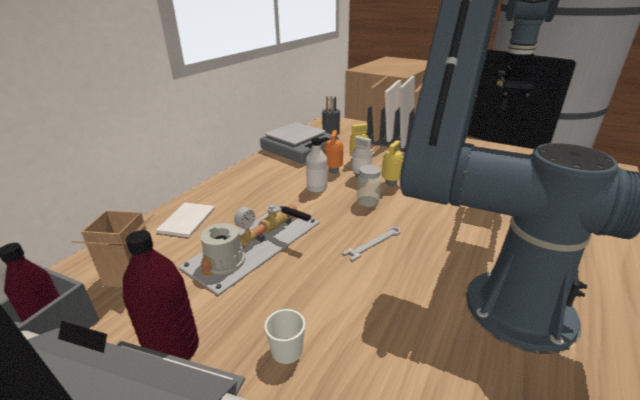

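```bash
python3 - <<'E'
from h import *
c=np.load("top0.npz"); im=c["pixels"]
a=cv2.resize(im[135:240,365:490],None,fx=4,fy=4,interpolation=cv2.INTER_CUBIC)
b=cv2.resize(im[135:210,215:345],None,fx=4,fy=4,interpolation=cv2.INTER_CUBIC)
o=np.zeros((a.shape[0]+0,0,3),np.uint8)
H=max(a.shape[0],b.shape[0])
o=np.zeros((580,max(a.shape[1],b.shape[1]),3),np.uint8)
o=np.zeros((420,800,3),np.uint8)
a=cv2.resize(im[135:240,385:485],(400,420),interpolation=cv2.INTER_CUBIC); o[:,:400]=a
b=cv2.resize(im[135:240,225:325],(400,420),interpolation=cv2.INTER_CUBIC); o[:,400:]=b
cv2.imwrite("pics/crop0.png",o)
P=pts(c)
def prof(u,v,r,lo,hi):
    q=P[v-r:v+r,u-r:u+r].reshape(-1,3); m=(q[:,2]>lo)&(q[:,2]<hi); q=q[m]
    (cx,cy),rad=cv2.minEnclosingCircle(q[:,:2].astype(np.float32)); print(u,v,lo,len(q),q.mean(0).round(4),q[:,2].max().round(4),"circ",round(cx,4),round(cy,4),round(rad,4)); return q
q=prof(431,186,14,.127,.16)
print(cv2.minAreaRect(q[:,:2].astype(np.float32)*1000)); w=np.linalg.eigh(np.cov(q[:,:2].T)); print(w)
prof(431,186,18,.06,.16)
prof(386,157,18,.05,.2);prof(388,215,18,.05,.2);prof(429,152,16,.05,.2);prof(468,165,16,.05,.2);prof(434,220,16,.05,.2)
q=prof(244,160,25,.08,.098)
q=prof(297,190,16,.07,.1)
# wing: print height map
print((P[170:202,418:446,2]*1000)[::2,::2].round(0))
print("desk",np.nanmedian(P[240:260,240:290,2]))
E
```

```text
431 186 0.127 114 [ 0.5371 -0.3859  0.1441] 0.1545 circ 0.5383 -0.3868 0.0292
((538.2294311523438, -387.3741455078125), (15.490293502807617, 56.82763671875), 83.01602172851562)
EighResult(eigenvalues=array([2.08560993e-05, 2.60403700e-04]), eigenvectors=array([[-0.13383045, -0.99100424],
       [-0.99100424,  0.13383045]]))
431 186 0.06 450 [ 0.5345 -0.3814  0.1137] 0.1545 circ 0.5391 -0.3874 0.0353
386 157 0.05 456 [ 0.6255 -0.2445  0.1224] 0.1772 circ 0.6336 -0.2493 0.0346
388 215 0.05 456 [ 0.4492 -0.2457  0.1037] 0.1194 circ 0.4521 -0.2496 0.036
429 152 0.05 467 [ 0.6372 -0.378   0.1104] 0.1523 circ 0.6439 -0.383 0.0348
468 165 0.05 486 [ 0.596  -0.4923  0.1105] 0.1543 circ 0.6037 -0.5006 0.0364
434 220 0.05 461 [ 0.428  -0.3848  0.1126] 0.156 circ 0.4301 -0.392 0.0353
244 160 0.08 431 [0.6355 0.1898 0.0909] 0.0979 circ 0.6288 0.1748 0.061
297 190 0.07 172 [0.5361 0.0276 0.0916] 0.0998 circ 0.5373 0.0269 0.0467
[[ -1.   3.  -3.   1.   5.   4.  -0.   8.   6.  -2.   2.   8.  -1.  -6.]
 [  0.   3.   6.   7.  -2.   5.   5.  -6.  -7.  -0.   0.   6.   1.   4.]
 [  3.  -1.   2.   8.   3
[... 323 characters left out ...]
 121. 107.   1.]
 [ 37.  73.  98. 106. 110. 120. 112. 128. 144. 146. 115. 116. 107.  -2.]
 [ 41.  79. 100. 104. 104. 116. 119. 136. 153. 146. 117. 114. 106.  -8.]
 [ 36.  73. 101. 105. 106. 115. 118. 133. 142. 146. 115. 116. 102.  -5.]
 [ 36.  56.  89.  99. 109. 107. 116. 136. 144. 148. 117. 104. 100.   4.]
 [  1.  60.  74.  94.  99. 105. 112. 123. 132. 105. 105. 105.   4.   1.]
 [ -3.  33.  51.  71.  83.  98. 106. 110. 104. 104.  99.   5.  -1.  -5.]
 [ -0.   5.  35.  45.  66.  70.  77.  85.  64.   0.   2.   5.   3.   2.]
 [  2.   2.  -0.   0.   7.  43.   1.  -0.  -3.   9.  -2.  -4.  -1.  -9.]
 [ 13.  -3.  -3.   0.  -5.   3.   3.   2.   1.  -2.  -4.  -5.   1.   2.]]
desk 0.001164530093595073
```

View pics/crop0.png

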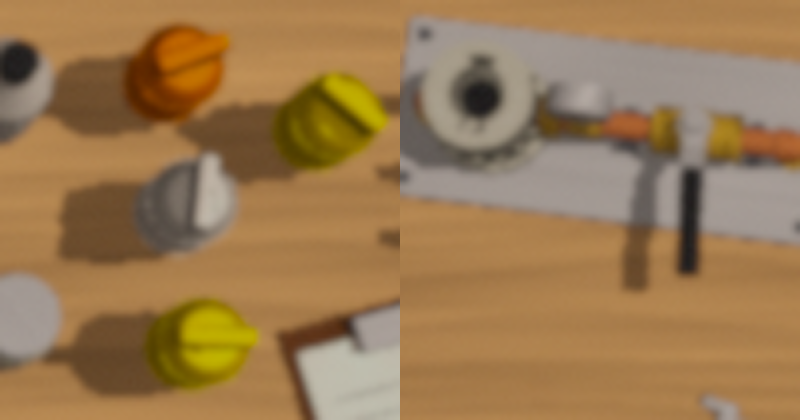

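```bash
python3 - <<'E'
from h import *
for n in("top","side"):
    c=np.load(n+"0.npz"); P=pts(c); g=cv2.cvtColor(c["pixels"],cv2.COLOR_BGR2HSV); b=c["pixels"]
    # head top ring by height near the expected place
    near=(abs(P[...,0]-.635)<.06)&(abs(P[...,1]-.19)<.06)&(P[...,2]>.078)&(P[...,2]<.102)
    near&=(g[...,1]<60)
    m=cv2.morphologyEx(near.astype(np.uint8),cv2.MORPH_CLOSE,np.ones((3,3)))
    k,l,s,ce=cv2.connectedComponentsWithStats(m); i=1+s[1:,4].argmax()
    cn=max(cv2.findContours((l==i).astype(np.uint8),0,1)[0],key=cv2.contourArea)
    W=np.array([ray(c,*p,.09)[:2] for p in cn[:,0].astype(float)])
    (x,y),(a,bb),t=cv2.fitEllipse((W*1000).astype(np.float32)); print(n,"head ellipse",x,y,a,bb,s[i])
    # lever: dark
    d=(g[...,2]<70)&(abs(P[...,0]-.54)<.08)&(abs(P[...,1]-.03)<.05)&(P[...,2]>.06)
    v,u=np.nonzero(d); L=np.array([ray(c,float(p),float(q),.092)[:2] for p,q in zip(u,v)])
    print(n,"lever",cv2.minAreaRect((L*1000).astype(np.float32)),len(L))
    # copper/brass pipe
    cu=(g[...,1]>120)&(g[...,0]<28)&(abs(P[...,0]-.61)<.06)&(P[...,1]<.12)&(P[...,1]>-.06)&(P[...,2]>.03)&(P[...,2]<.09)
    q=P[cu]; print(n,"pipe",len(q),cv2.fitLine((q[:,:2]*1000).astype(np.float32),cv2.DIST_HUBER,0,.01,.01).ravel())
    # plate
    pl=(g[...,1]<70)&(g[...,2]>60)&(abs(P[...,2]-.008)<.012)&(abs(P[...,0]-.61)<.17)&(abs(P[...,1]-.1)<.25)
    pl=cv2.morphologyEx(pl.astype(np.uint8),cv2.MORPH_OPEN,np.ones((3,3)))
    k,l,s,ce=cv2.connectedComponentsWithStats(pl); i=1+s[1:,4].argmax(); v,u=np.nonzero(l==i)
    L=np.array([ray(c,float(p),float(q),.008)[:2] for p,q in zip(u,v)]); print(n,"plate",cv2.minAreaRect((L*1000).astype(np.float32)))
    # white cartridge wing in this view
    w=(P[...,2]>.128)&(P[...,2]<.158)&(np.hypot(P[...,0]-.537,P[...,1]+.387)<.045)
    q=P[w]; print(n,"wing",len(q),q.mean(0) if len(q) else 0)
E
```

```text
top head ellipse 635.6544799804688 190.5215301513672 82.57426452636719 86.6913833618164 [230 145  29  28 487]
top lever ((531.337646484375, 26.734865188598633), (9.904581069946289, 75.16857147216797), 86.21866607666016) 85
top pipe 334 [1.2300713e-01 9.9240577e-01 6.0709454e+02 2.5016218e+01]
top plate ((620.5318603515625, 91.65770721435547), (358.8450012207031, 149.59332275390625), 81.62478637695312)
top wing 113 [ 0.53714607 -0.38598091  0.1442382 ]
side head ellipse 629.299560546875 190.3115997314453 88.00018310546875 116.27429962158203 [200 217  44  32 740]
side lever ((527.9348754882812, 37.6214599609375), (24.735044479370117, 88.98793029785156), 84.97672271728516) 171
side pipe 422 [1.9246811e-01 9.8130322e-01 6.0446692e+02 5.6209316e+01]
side plate ((617.7027587890625, 95.24359893798828), (362.85675048828125, 155.0308837890625), 81.6591796875)
side wing 103 [ 0.5350121  -0.38181358  0.13937306]
```

```bash
cat >> h.py <<'E'
from scipy.spatial.transform import Rotation as R
def to(x,y,z,psi):
    "row (40mm units, rotvec) from the present pose to grasp point x,y,z with tool x at world angle psi, tool down"
    o=get_obs(); r=R.from_quat(o["tool_rot"]); p=np.array([x,y,z+.164])
    T=R.from_euler("z",psi)*R.from_euler("x",np.pi)
    d=r.inv().apply(p-o["position"])/.04
    print("row",d.round(3),(r.inv()*T).as_rotvec().round(3)," t",o["time"],"g",(o["position"]+r.apply([0,0,.164])).round(4),"psi",round(np.arctan2(r.as_matrix()[1,0],r.as_matrix()[0,0]),4),"z",r.as_matrix()[:,2].round(3),"F",o["ft_force"].round(1),"q6",round(o["q"][5],2),"w",round(o["grip_width"],4))
E
python3 -c "
from h import *
to(.5377,-.387,.237,np.pi-.134)"
```

```text
row [10.758 -3.026  0.081] [-0.    -0.003 -2.768]  t 0.1 g [ 0.1484 -0.6065  0.2399] psi 0.2398 z [-0.     0.002 -1.   ] F [0.3 1.  0.2] q6 -0.18 w 0.0872
```

Request:
move_arm --commands '[[[5.4,-1.5,0,0,0,-1.4],[10.76,-3.03,0,0,0,-2.77],[10.76,-3.03,0,0,0,-2.77],[10.76,-3.03,0,0,0,-2.77],[10.76,-3.03,0,0,0,-2.77],[10.76,-3.03,0,0,0,-2.77],[10.76,-3.03,0,0,0,-2.77],[10.76,-3.03,0,0,0,-2.77],[10.76,-3.03,0,0,0,-2.77],[10.76,-3.03,0,0,0,-2.77],[10.76,-3.03,0,0,0,-2.77],[10.76,-3.03,0,0,0,-2.77]]]' --claw -0.2 --squeeze 50

```text
time: 1.6
position: [0.5377, -0.3869, 0.404]
tool_rot: [0.317, 0.948, 0.0, -0.001]
ft_force: [-0.5, 1.1, 0.3]
grip_width: 0.0517
grip_force: 0.0
```

```bash
python3 -c "
from h import *
to(.5377,-.387,.237,np.pi-.134)"
```

```text
row [-0.001 -0.001  0.076] [ 0.001 -0.001 -0.511]  t 1.6 g [ 0.5375 -0.3868  0.24  ] psi 2.4962 z [-0.001  0.001 -1.   ] F [-0.5  1.1  0.3] q6 -1.72 w 0.0517
```

Request:
move_arm --commands '[[[0,0,0.5,0,0,-0.2],[0,0,0.8,0,0,-0.51],[0,0,0.8,0,0,-0.51],[0,0,0.8,0,0,-0.51],[0,0,1.4,0,0,-0.51],[0,0,2.0,0,0,-0.51],[0,0,2.55,0,0,-0.51],[0,0,2.55,0,0,-0.51]]]'

```text
time: 2.6
position: [0.5372, -0.3866, 0.3008]
tool_rot: [0.072, 0.997, 0.002, -0.002]
ft_force: [0.0, -0.8, -0.9]
grip_width: 0.0517
grip_force: 0.0
```

Request:
move_arm --commands '[[[0,0,0,0,0,0],[0,0,0,0,0,0],[0,0,0,0,0,0],[0,0,0,0,0,0]]]' --claw 1 --squeeze 50

```text
time: 3.1
position: [0.5378, -0.3872, 0.3033]
tool_rot: [0.071, 0.997, -0.0, 0.0]
ft_force: [0.3, 0.6, 0.1]
grip_width: 0.0201
grip_force: 0.0
```

```bash
python3 -c "
from h import *
to(.5377,-.387,.137,np.pi-.134)"
```

```text
row [0.004 0.003 0.057] [-0.001  0.001 -0.008]  t 3.1 g [ 0.5379 -0.3872  0.1393] psi 2.9997 z [ 0.001 -0.001 -1.   ] F [0.3 0.6 0.1] q6 -2.22 w 0.0201
```

Still closing.

Request:
move_arm --commands '[[[0,0,0,0,0,0],[0,0,0,0,0,0],[0,0,0,0,0,0]]]'

```text
time: 3.48
position: [0.5379, -0.3872, 0.303]
tool_rot: [0.071, 0.997, -0.0, 0.0]
ft_force: [0.2, -0.5, 2.0]
grip_width: 0.0138
grip_force: 49.9
```

Request:
move_arm --commands '[[[0,0,-0.5,0,0,0],[0,0,-1.5,0,0,0],[0,0,-2.5,0,0,0],[0,0,-3.2,0,0,0],[0,0,-3.2,0,0,0]]]'

```text
time: 4.1
position: [0.538, -0.3873, 0.4326]
tool_rot: [0.071, 0.997, -0.001, 0.002]
ft_force: [0.1, -0.3, -3.3]
grip_width: 0.0135
grip_force: 49.9
```

```bash
python3 -c "
from h import *
c=grab('side'); t=grab('top')
for n,d in(('side1',c),('top1',t)): np.savez(n+'.npz',**d)
cv2.imwrite('pics/c1.png',np.hstack([cv2.resize(c['pixels'][30:230,280:480],(400,400)),cv2.resize(t['pixels'][110:260,360:510],(400,400))]))
to(.635,.1905,.26,np.pi-.146)"
```

```text
row [-0.378 14.63   0.153] [ 0.002 -0.003  0.004]  t 4.2 g [ 0.5369 -0.3863  0.265 ] psi 2.9998 z [-0.002  0.002 -1.   ] F [ 0.3 -0.4 -3. ] q6 -2.22 w 0.0134
```

View pics/c1.png

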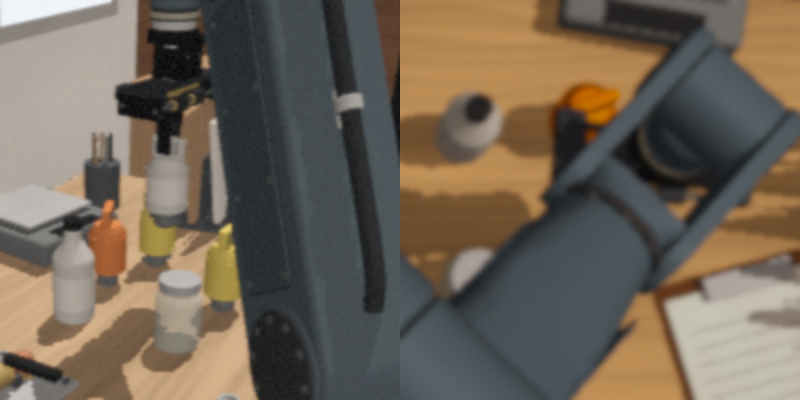

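Request:
move_arm --commands '[[[0,0,-1.2,0,0,0],[0,0.5,-2,0,0,0],[0,2,-2,0,0,0],[0,3.5,-2,0,0,0],[0,5,-2,0,0,0],[0,6.5,-2,0,0,0],[-0.1,8,-2,0,0,0],[-0.2,9.5,-2,0,0,0],[-0.3,11,-2,0,0,0],[-0.38,12.5,-2,0,0,0],[-0.38,14,-2,0,0,0],[-0.38,14.63,-1.5,0,0,0]]]'

```text
time: 5.7
position: [0.6355, 0.1937, 0.4891]
tool_rot: [0.069, 0.998, 0.001, -0.0]
ft_force: [-0.2, 0.0, -3.2]
grip_width: 0.0138
grip_force: 49.9
```

```bash
python3 -c "
from h import *
to(.635,.1905,.25,np.pi-.146)"
```

```text
row [-0.    -0.083  1.878] [ 0.001 -0.001  0.008]  t 5.7 g [0.6354 0.1939 0.3251] psi 3.0034 z [-0.001  0.001 -1.   ] F [-0.2  0.  -3.2] q6 -1.3 w 0.0138
```

Request:
move_arm --commands '[[[0,-0.05,0.9,0,0,0.01],[0,-0.07,1.8,0,0,0.01],[0,-0.07,1.8,0,0,0.01],[0,-0.07,1.8,0,0,0.01]]]'

```text
time: 6.2
position: [0.6355, 0.1872, 0.4186]
tool_rot: [0.076, 0.997, 0.0, -0.0]
ft_force: [0.5, 0.2, -1.7]
grip_width: 0.0136
grip_force: 49.9
```

```bash
python3 -c "
from h import *
to(.635,.1905,.25,np.pi-.146)
c=grab('side'); t=grab('top')
for n,d in(('side2',c),('top2',t)): np.savez(n+'.npz',**d)
cv2.imwrite('pics/c2.png',np.hstack([cv2.resize(c['pixels'][130:290,160:320],(400,400)),cv2.resize(t['pixels'][110:210,200:300],(400,400))]))
P=pts(c)
for lo in(.155,.175,.195,.21):
    m=(np.hypot(P[...,0]-.635,P[...,1]-.19)<.06)&(P[...,2]>lo)&(P[...,2]<lo+.012)
    print(lo,P[m].mean(0).round(4),m.sum())
    q=P[m]; A=np.c_[2*q[:,:2],np.ones(len(q))]; s=np.linalg.lstsq(A,(q[:,:2]**2).sum(1),rcond=None)[0]; print('fit',s[:2],np.sqrt(s[2]+s[:2]@s[:2]))
"
```

```text
row [0.025 0.079 0.115] [-0.    -0.    -0.006]  t 6.2 g [0.6355 0.1872 0.2546] psi 2.9895 z [-0.  0. -1.] F [ 0.5  0.2 -1.7] q6 -1.3 w 0.0136
0.155 [0.6168 0.2047 0.1604] 151
fit [0.63572884 0.1880793 ] 0.032510846786322725
0.175 [0.6167 0.2056 0.1813] 154
fit [0.63623114 0.18789011] 0.03315948713365547
0.195 [0.6165 0.2049 0.2007] 159
fit [0.63585484 0.18799354] 0.03262720249386964
0.21 [0.6198 0.2034 0.216 ] 228
fit [0.63463962 0.18938398] 0.029343311153580763
```

View pics/c2.png

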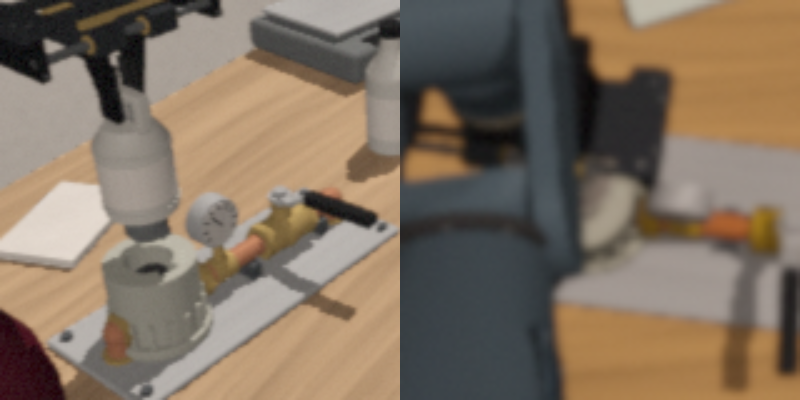

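```bash
python3 -c "
from h import *
from scipy.optimize import least_squares
for n in('side0','side2'):
  P=pts(np.load(n+'.npz'))
  for lo,hi in((.05,.065),(.065,.08)):
    m=(np.hypot(P[...,0]-.635,P[...,1]-.19)<.055)&(P[...,2]>lo)&(P[...,2]<hi)&(np.hypot(P[...,0]-.635,P[...,1]-.19)>.034)
    q=P[m][:,:2]; f=lambda s:np.hypot(*(q-s[:2]).T)-.043
    r=least_squares(f,[.635,.19],loss='soft_l1',f_scale=.002); print(n,lo,len(q),r.x.round(4),f(r.x).std())
P=pts(np.load('side2.npz')); m=(np.hypot(P[...,0]-.635,P[...,1]-.19)<.05)&(P[...,2]>.15)&(P[...,2]<.205)
q=P[m][:,:2]; r=least_squares(lambda s:np.hypot(*(q-s[:2]).T)-.033,[.635,.19],loss='soft_l1',f_scale=.002); print('cart',r.x.round(4))
P=pts(np.load('top0.npz'));m=(np.hypot(P[...,0]-.635,P[...,1]-.19)<.04)&(abs(P[...,2]-.09)<.01);print('mouth z',P[m][:,2].mean())
"
```

```text
side0 0.05 205 [0.6361 0.192 ] 0.001530363457757023
side0 0.065 202 [0.636  0.1919] 0.000983332433074808
side2 0.05 199 [0.6361 0.1918] 0.0017610115811198495
side2 0.065 206 [0.636 0.192] 0.001199972602076729
cart [0.6361 0.1878]
mouth z 0.09099041096024885
```

Request:
move_arm --commands '[[[0.015,0.1,0.1,0,0,0],[0.015,0.1,0.3,0,0,-0.005],[0.015,0.1,0.5,0,0,-0.005],[0.015,0.1,0.65,0,0,-0.005],[0.015,0.1,0.75,0,0,-0.005],[0.015,0.1,0.85,0,0,-0.005],[0.015,0.1,0.85,0,0,-0.005]]]'

```text
time: 7.18
position: [0.6351, 0.1913, 0.3844]
tool_rot: [0.073, 0.997, -0.0, -0.0]
ft_force: [-0.5, 0.6, -3.1]
grip_width: 0.0134
grip_force: 49.9
```

```bash
python3 -c "
from h import *
to(.6355,.1913,.205,np.pi-.146)"
```

```text
row [-0.011  0.002  0.384] [-0.    -0.001 -0.001]  t 7.175 g [0.6349 0.1913 0.2204] psi 2.9947 z [-0.001 -0.    -1.   ] F [-0.5  0.6 -3.1] q6 -1.3 w 0.0134
```

Request:
move_arm --commands '[[[0,0,0.08,0,0,0],[0,0,0.16,0,0,0],[0,0,0.2,0,0,0],[0,0,0.2,0,0,0]]]'

```text
time: 7.68
position: [0.6351, 0.1913, 0.3767]
tool_rot: [0.073, 0.997, -0.0, -0.0]
ft_force: [-0.6, -0.5, -2.4]
grip_width: 0.0138
grip_force: 49.9
```

Request:
move_arm --commands '[[[0,0,0.05,0,0,0],[0,0,0.1,0,0,0],[0,0,0.1,0,0,0]]]'

```text
time: 8.05
position: [0.6352, 0.1913, 0.3733]
tool_rot: [0.073, 0.997, 0.0, 0.0]
ft_force: [-1.2, -0.5, 1.1]
grip_width: 0.0136
grip_force: 49.9
```

Request:
move_arm --commands '[[[0,0,0.05,0,0,0],[0,0,0.1,0,0,0],[0,0,0.15,0,0,0],[0,0,0.2,0,0,0],[0,0,0.2,0,0,0]]]'

```text
time: 8.68
position: [0.6353, 0.1913, 0.3664]
tool_rot: [0.073, 0.997, 0.0, 0.001]
ft_force: [-1.9, -0.7, 8.7]
grip_width: 0.0135
grip_force: 49.9
```

Request:
move_arm --commands '[[[0,0,0.03,0,0,0],[0,0,0.045,0,0,0],[0,0,0.045,0,0,0]]]'

```text
time: 9.05
position: [0.6353, 0.1913, 0.3651]
tool_rot: [0.073, 0.997, 0.0, 0.001]
ft_force: [-3.4, -1.8, 10.3]
grip_width: 0.0137
grip_force: 49.9
```

Request:
move_arm --commands '[[[0,0,0,0,0,0.1],[0,0,0,0,0,0.2],[0,0,0,0,0,0.3],[0,0,0,0,0,0.3]]]'

```text
time: 9.55
position: [0.6357, 0.1914, 0.3653]
tool_rot: [0.222, 0.975, 0.001, 0.002]
ft_force: [-2.3, -1.1, 10.8]
grip_width: 0.0137
grip_force: 49.9
```

```bash
python3 -c "
from h import *
to(.6355,.1913,.201,np.pi-.146-1.43); print(get_obs()['moment'])"
```

```text
row [ 0.004 -0.004  0.009] [0.004 0.002 1.129]  t 9.55 g [0.6363 0.1914 0.2013] psi 2.6942 z [ 0.004  0.    -1.   ] F [-2.3 -1.1 10.8] q6 -1.0 w 0.0137
[-0.09874677  0.3787007  -0.05019071]
```

Request:
move_arm --commands '[[[0,0,0,0,0,0.12],[0,0,0,0,0,0.24],[0,0,0,0,0,0.36],[0,0,0,0,0,0.48],[0,0,0,0,0,0.6],[0,0,0,0,0,0.72],[0,0,0,0,0,0.84],[0,0,0,0,0,0.96],[0,0,0,0,0,1.06],[0,0,0,0,0,1.11],[0,0,0,0,0,1.11]]]'

```text
time: 10.92
position: [0.6354, 0.1914, 0.3653]
tool_rot: [0.702, 0.712, 0.001, 0.001]
ft_force: [-2.1, 0.2, 10.7]
grip_width: 0.0136
grip_force: 49.9
```

```bash
python3 -c "
from h import *
to(.6355,.1913,.201,np.pi-.146-1.40); print(get_obs()['moment'])"
```

```text
row [-0.004  0.002  0.007] [ 0.003 -0.    -0.01 ]  t 10.925 g [0.6359 0.1915 0.2013] psi 1.5851 z [ 0.003  0.    -1.   ] F [-2.1  0.2 10.7] q6 0.11 w 0.0136
[-0.17903628  0.62215178  0.15353878]
```

Request:
move_arm --commands '[[[0,0,-0.06,0,0,0],[0,0,-0.12,0,0,0],[0,0,-0.12,0,0,0]]]'

```text
time: 11.3
position: [0.6354, 0.1914, 0.3688]
tool_rot: [0.702, 0.712, 0.001, 0.001]
ft_force: [-2.3, -0.8, 7.0]
grip_width: 0.0134
grip_force: 49.9
```

```bash
python3 -c "
from h import *
to(.6355,.1913,.201,np.pi-.146-1.40); print(get_obs()['moment'])"
```

```text
row [-0.002  0.002  0.096] [ 0.002 -0.    -0.01 ]  t 11.3 g [0.6357 0.1914 0.2048] psi 1.5851 z [ 0.002  0.    -1.   ] F [-2.3 -0.8  7. ] q6 0.11 w 0.0134
[-0.11850108  0.30018458  0.09772746]
```

Request:
move_arm --commands '[[[0,0,-0.02,0,0,0],[0,0,-0.03,0,0,0],[0,0,-0.03,0,0,0]]]'

```text
time: 11.68
position: [0.6354, 0.1914, 0.369]
tool_rot: [0.702, 0.712, 0.0, 0.0]
ft_force: [-1.6, -0.6, 4.3]
grip_width: 0.0137
grip_force: 49.9
```

Request:
move_arm --commands '[[[0,0,0,0,0,0],[0,0,0,0,0,0],[0,0,0,0,0,0],[0,0,-0.7,0,0,0],[0,0,-2,0,0,0],[0,0,-3,0,0,0],[0,-2,-3,0,0,0],[0,-3.5,-3,0,0,0],[0,-5,-3,0,0,0]]]' --claw -0.2

```text
time: 12.8
position: [0.4457, 0.1885, 0.4888]
tool_rot: [0.702, 0.712, 0.0, -0.0]
ft_force: [-0.9, 0.3, 0.7]
grip_width: 0.0522
grip_force: 0.0
```

```bash
python3 -c "
from h import *
from scipy.optimize import least_squares
to(.53,.03,.2,np.pi-.146-1.40)
c=grab('side'); t=grab('top'); np.savez('top3.npz',**t); np.savez('side3.npz',**c)
cv2.imwrite('pics/c3.png',np.hstack([cv2.resize(c['pixels'][130:290,160:320],(400,400)),cv2.resize(t['pixels'][110:230,200:320],(400,400))]))
P=pts(t); near=np.hypot(P[...,0]-.636,P[...,1]-.192)<.04
q=P[near&(P[...,2]>.18)]; print(len(q),q.mean(0),np.median(q[:,2]),cv2.minAreaRect((q[:,:2]*1000).astype(np.float32)))
P=pts(c); m=(np.hypot(P[...,0]-.636,P[...,1]-.192)<.05)&(P[...,2]>.11)&(P[...,2]<.16)
q=P[m][:,:2]; r=least_squares(lambda s:np.hypot(*(q-s[:2]).T)-.033,[.635,.19],loss='soft_l1',f_scale=.002); print('cart',r.x.round(4))
near=np.hypot(P[...,0]-.636,P[...,1]-.192)<.04; z=P[near][:,2]; print('top z',np.nanpercentile(z,[95,98,99.5]))
"
```

```text
row [-3.992  2.054  3.119] [ 0.    -0.    -0.011]  t 12.8 g [0.4457 0.1885 0.3248] psi 1.5844 z [ 0.  0. -1.] F [-0.9  0.3  0.7] q6 0.16 w 0.0522
216 [0.63465136 0.19150028 0.19962664] 0.20106779776105832 ((636.53173828125, 192.0970458984375), (48.609832763671875, 47.5882682800293), 41.07722091674805)
cart [0.6373 0.1936]
top z [0.21105068 0.21317073 0.21387675]
```

View pics/c3.png

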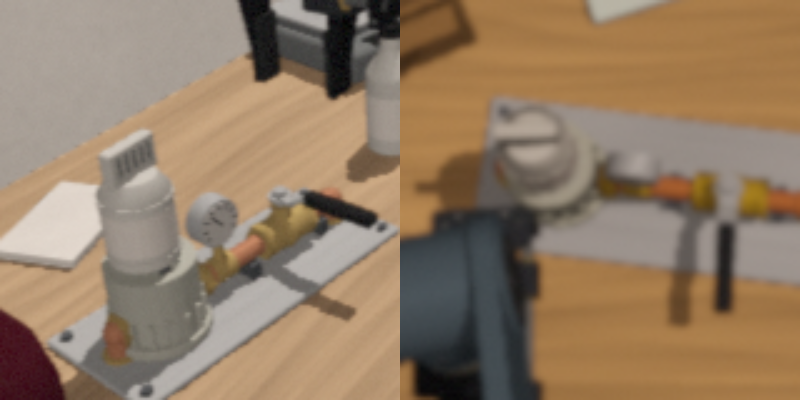

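```bash
python3 -c "
from h import *
P=pts(np.load('top3.npz')); near=np.hypot(P[...,0]-.636,P[...,1]-.192)<.035
q=P[near&(P[...,2]>.198)]; print(len(q),q.mean(0))
r=cv2.minAreaRect((q[:,:2]*1000).astype(np.float32)); print(r,cv2.fitLine((q[:,:2]*1000).astype(np.float32),2,0,.01,.01).ravel()); print('median top z',np.median(q[q[:,2]>.205][:,2]), np.sort(q[:,2])[::20])
c=P0=pts(np.load('top0.npz')); a=P0[np.hypot(P0[...,0]-.538,P0[...,1]+.387)<.035]; a=a[a[:,2]>.131]; print('ref standing',np.median(a[a[:,2]>.138][:,2]))
s=pts(np.load('side3.npz')); 
# head lip to shoulder gap: dome etc. lower edge of body in side
"
```

```text
115 [0.63659325 0.19156223 0.21224628]
((637.71337890625, 192.80484008789062), (15.746707916259766, 56.596920013427734), 2.1350314617156982) [ 3.3145629e-02 -9.9945050e-01  6.3659326e+02  1.9156223e+02]
median top z 0.21311696530687652 [0.19814169 0.20966009 0.21131461 0.21299635 0.21532024 0.21638274]
ref standing 0.14622777919485253
```

```bash
cat >> h.py <<'E'
A=np.array([.611,.024])
def push(j,off,r=.085):
    f=np.pi-.146+j; u=np.array([np.cos(f),np.sin(f)]); t=np.array([-u[1],u[0]]); return A+r*u-off*t
E
python3 -c "
from h import *
P=pts(np.load('top0.npz')); g=P[(P[...,1]>.06)&(P[...,1]<.145)&(abs(P[...,0]-.63)<.05)]; g=g[g[:,2]>.08]; print('gauge',g.min(0),g.max(0))
p=push(.09,.045); print(p); to(*p,.2,1.585)
"
```

```text
gauge [0.61222146 0.08681066 0.08024442] [0.63973158 0.13728146 0.12608294]
[0.52865193 0.07368697]
row [-2.901  2.214  3.053] [-0.012  0.001  0.002]  t 12.9 g [0.4378 0.1883 0.323 ] psi 1.5868 z [-0.012 -0.002 -1.   ] F [0.5 0.4 0.3] q6 0.15 w 0.0522
```

```bash
python3 -c "
from h import *
p=push(.09,.04,.1); print(p); to(*p,.2,1.585)
b=p
# later displacements in tool axes at psi=1.585 from that start
s=1.585; ex=np.array([np.cos(s),np.sin(s)]); ey=np.array([np.sin(s),-np.cos(s)])
for j,o in((.09,.02),(.3,.022),(.5,.024),(.7,.026),(.9,.026),(1.1,.026),(1.3,.026),(1.45,.025),(1.54,.025)):
    d=push(j,o,.1)-b; print(j,(d@ex/.04).round(2),(d@ey/.04).round(2))
"
```

```text
[0.51339559 0.06953437]
row [-2.999  1.831  3.058] [-0.012  0.001  0.002]  t 12.9 g [0.4378 0.1883 0.323 ] psi 1.5868 z [-0.012 -0.002 -1.   ] F [0.5 0.4 0.3] q6 0.15 w 0.0522
0.09 -0.5 -0.04
0.3 -0.98 -0.13
0.5 -1.44 -0.13
0.7 -1.9 -0.05
0.9 -2.38 0.14
1.1 -2.81 0.42
1.3 -3.17 0.79
1.45 -3.4 1.13
1.54 -3.51 1.34
```

Request:
move_arm --commands '[[[-1,0.6,0,0,0,0],[-2,1.2,0.5,0,0,0],[-3,1.83,1.5,0,0,0],[-3,1.83,3,0,0,0],[-3,1.83,3.05,0,0,0],[-3,1.83,3.05,0,0,0]]]' --claw 1 --squeeze 20

```text
time: 13.65
position: [0.5232, 0.07, 0.3681]
tool_rot: [0.702, 0.712, 0.001, 0.001]
ft_force: [0.6, 0.0, 0.9]
grip_width: 0.0032
grip_force: 0.0
```

```bash
python3 -c "
from h import *
p=push(.09,.04,.1); to(*p,.088,1.585)"
```

```text
row [-0.008 -0.25   2.901] [0.002 0.    0.   ]  t 13.65 g [0.5235 0.07   0.2041] psi 1.5852 z [ 0.002  0.    -1.   ] F [0.6 0.  0.9] q6 -0.09 w 0.0032
```

Request:
move_arm --commands '[[[0,-0.25,1,0,0,0],[0,-0.25,2,0,0,0],[0,-0.25,2.9,0,0,0],[0,-0.25,2.9,0,0,0]]]'

```text
time: 14.15
position: [0.5129, 0.0702, 0.2514]
tool_rot: [0.702, 0.712, -0.0, -0.0]
ft_force: [0.3, -0.3, 1.7]
grip_width: 0.0004
grip_force: 0.0
```

Request:
move_arm --commands '[[[-0.3,-0.02,0,0,0,0],[-0.5,-0.04,0,0,0,0],[-0.7,-0.08,0,0,0,0],[-0.85,-0.1,0,0,0,0],[-0.98,-0.13,0,0,0,0],[-0.98,-0.13,0,0,0,0]]]'

```text
time: 14.9
position: [0.5075, 0.0298, 0.2508]
tool_rot: [0.702, 0.712, -0.001, -0.0]
ft_force: [-0.5, 0.5, 0.2]
grip_width: 0.0005
grip_force: 0.0
```

Continue along the arc (offsets relative to here: subtract −0.98, −0.13).

Request:
move_arm --commands '[[[-0.23,0,0,0,0,0],[-0.46,0,0,0,0,0],[-0.7,0.03,0,0,0,0],[-0.92,0.08,0,0,0,0],[-1.16,0.17,0,0,0,0],[-1.4,0.27,0,0,0,0],[-1.62,0.4,0,0,0,0],[-1.83,0.55,0,0,0,0],[-2.02,0.73,0,0,0,0],[-2.19,0.92,0,0,0,0],[-2.19,0.92,0,0,0,0]]]'

```text
time: 16.27
position: [0.5469, -0.0576, 0.251]
tool_rot: [0.702, 0.712, 0.0, 0.001]
ft_force: [-0.0, 0.4, -1.4]
grip_width: 0.0003
grip_force: 0.0
```

```bash
python3 -c "
from h import *
c=grab('side'); cv2.imwrite('pics/c4.png',cv2.resize(c['pixels'][130:290,200:400],(600,480)))
for j in(1.3,1.45,1.57): to(*push(j,.025,.1),.088,1.585)"
```

```text
row [-0.001  0.03  -0.025] [ 0.001  0.001 -0.   ]  t 16.325 g [ 0.5467 -0.0574  0.087 ] psi 1.5848 z [ 0.001 -0.001 -1.   ] F [ 1.  -0.2 -0.5] q6 -0.32 w 0.0004
row [-0.219  0.348 -0.025] [ 0.001  0.001 -0.   ]  t 16.325 g [ 0.5467 -0.0574  0.087 ] psi 1.5848 z [ 0.001 -0.001 -1.   ] F [ 1.  -0.2 -0.5] q6 -0.32 w 0.0004
row [-0.358  0.624 -0.024] [ 0.001  0.001 -0.   ]  t 16.325 g [ 0.5467 -0.0574  0.087 ] psi 1.5848 z [ 0.001 -0.001 -1.   ] F [ 1.  -0.2 -0.5] q6 -0.32 w 0.0004
```

View pics/c4.png

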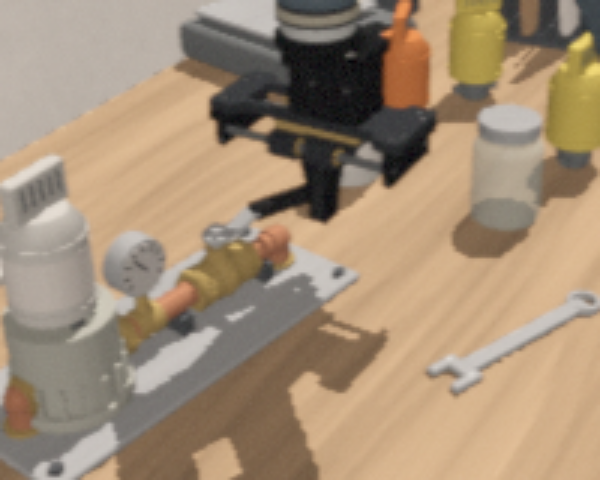

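Request:
move_arm --commands '[[[-0.1,0.15,0,0,0,0],[-0.2,0.3,0,0,0,0],[-0.25,0.4,0,0,0,0],[-0.3,0.5,0,0,0,0],[-0.3,0.5,0,0,0,0]]]'

```text
time: 16.95
position: [0.5666, -0.0687, 0.251]
tool_rot: [0.702, 0.712, 0.0, 0.001]
ft_force: [0.4, -0.3, 0.2]
grip_width: 0.0004
grip_force: 0.1
```

Request:
move_arm --commands '[[[0,0.06,0,0,0,0],[0,0.12,0,0,0,0],[0,0.12,0,0,0,0]]]'

```text
time: 17.32
position: [0.571, -0.0686, 0.251]
tool_rot: [0.702, 0.712, 0.0, 0.0]
ft_force: [-1.2, -0.7, 0.6]
grip_width: 0.0004
grip_force: 0.5
```

Request:
move_arm --commands '[[[0,0.06,0,0,0,0],[0,0.12,0,0,0,0],[0,0.12,0,0,0,0]]]'

```text
time: 17.7
position: [0.5756, -0.0684, 0.2509]
tool_rot: [0.702, 0.712, -0.0, -0.0]
ft_force: [-2.7, -1.9, 0.2]
grip_width: 0.0007
grip_force: 1.2
```

Request:
move_arm --commands '[[[0,0.05,0,0,0,0],[0,0.1,0,0,0,0],[0,0.1,0,0,0,0]]]'

```text
time: 18.08
position: [0.5773, -0.0684, 0.2507]
tool_rot: [0.702, 0.712, -0.003, -0.003]
ft_force: [-9.6, -4.2, 5.9]
grip_width: 0.0002
grip_force: 4.7
```

```bash
python3 -c "
from h import *
c=grab('side'); np.savez('side5.npz',**c)
P=pts(c); g=c['pixels'].max(-1); d=(g<75)&(P[...,2]>.06)&(P[...,2]<.1)&(abs(P[...,0]-.6)<.05)&(P[...,1]<0)&(P[...,1]>-.12)
q=P[d]; l=cv2.fitLine((q[:,:2]*1000).astype(np.float32),cv2.DIST_HUBER,0,.01,.01).ravel(); print(len(q),l,np.degrees(np.arctan2(l[1],l[0])))
to(.575,-.068,.088,1.585)"
```

```text
171 [ 5.3319442e-01  8.4599274e-01  5.8368970e+02 -5.0534664e+01] 57.778458
row [ 0.011 -0.057 -0.032] [-0.009 -0.001  0.001]  t 18.125 g [ 0.5759 -0.0683  0.0867] psi 1.5856 z [-0.009  0.    -1.   ] F [-9.7 -3.7  5.7] q6 -0.32 w 0.0
```

Request:
move_arm --commands '[[[0,-0.5,0,0,0,0],[0,-1,0,0,0,0],[0,-1.5,-0.5,0,0,0],[0,-2,-1.5,0,0,0],[0,-3,-3,0,0,0],[0,-3,-4,0,0,0],[0,-3,-4,0,0,0]]]'

```text
time: 19.0
position: [0.4608, -0.0702, 0.415]
tool_rot: [0.702, 0.712, 0.003, 0.005]
ft_force: [0.9, -0.1, 0.3]
grip_width: 0.0006
grip_force: 0.0
```

```bash
python3 -c "
from h import *
c=grab('side'); t=grab('top'); cv2.imwrite('pics/c6.png',np.hstack([cv2.resize(c['pixels'][130:290,160:320],(400,400)),cv2.resize(t['pixels'][110:230,200:320],(400,400))]))
for c in(c,t):
  P=pts(c); g=c['pixels'].max(-1); d=(g<75)&(P[...,2]>.06)&(P[...,2]<.105)&(abs(P[...,0]-.6)<.05)&(P[...,1]<0)&(P[...,1]>-.12)
  q=P[d]
  if len(q)>10:
    l=cv2.fitLine((q[:,:2]*1000).astype(np.float32),cv2.DIST_HUBER,0,.01,.01).ravel(); print(len(q),np.degrees(np.arctan2(l[1],l[0])),q.mean(0))
P=pts(t); q=P[(np.hypot(P[...,0]-.636,P[...,1]-.192)<.035)&(P[...,2]>.203)]
print('wing',len(q),np.median(q[:,2]),cv2.minAreaRect((q[:,:2]*1000).astype(np.float32)))
print(get_obs()['ft_force'])"
```

```text
118 79.76526 [ 0.59432691 -0.04954537  0.08937844]
wing 106 0.21327296902881687 ((637.5611572265625, 192.9708251953125), (15.092947959899902, 55.49128341674805), 0.6051634550094604)
[-0.57666779  0.80447112 -0.07227428]
```

View pics/c6.png

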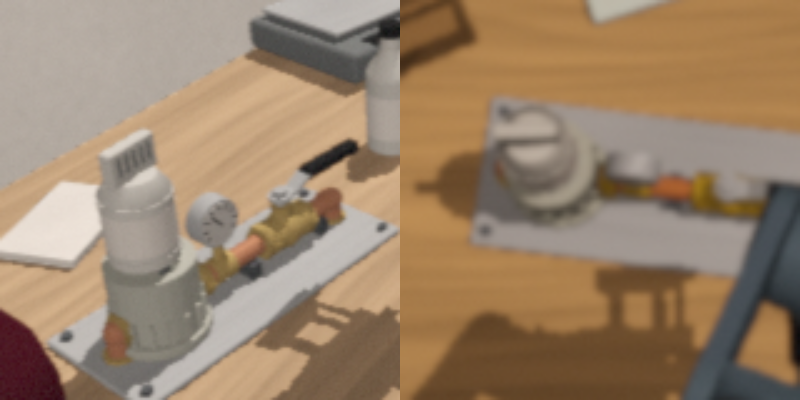

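```bash
python3 -c "
from rig import *
print(hand_in())"
```

```text
the job is handed in; nothing more can be done
None
```

The cartridge is locked in the filter head (lug line measured at about 80°, about 23 mm deep), the valve lever was then swung open to its stop, no bystander was touched, and the job is handed in; the hand-in returned no verdict.

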